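# Swing the filling spout over the open jar and start the fill

### The job

Push the steel spout arm round with a fingertip until its nozzle is over the middle of the mouth of the open, lidless jar, then press the green start button on the control box fully in and let it go. Do not press green before the nozzle is over that jar, never press the red stop button, and leave the jars and the aluminium flask standing where they are: nothing is picked up.

Things in the scene. Friction and masses are not known exactly. Their poses are not given: they have to be found in the camera images.
- pivot (a point): Point on the vertical axis of the swing spout, 160 mm above the table, level with the arm's centre line. A blue hub (42 mm diameter, 137 to 180 mm above the table, the stand's highest part) surrounds the axis. It stands on a fixed white pump housing, 110 x 100 mm, 90 mm high, reaching 20 mm past the axis towards the jars, the rest on the robot's side.
- nozzle (a point): Centre of the lower end of the blue nozzle, 105 mm above the table, 160 mm from the spout axis horizontally. The spout arm is a straight level steel tube, 18 mm diameter, centre line 160 mm above the table, from the hub to 148 mm from the axis, where it bends down to the nozzle. It can be pushed from either side along the straight tube.
- spout (a joint): Angle of the spout arm about its vertical axis in rad, growing anticlockwise seen from above; 0 is straight away from the pump housing; stops at -1.35 and 1.35. It turns stiffly (about 2 N at 100 mm from the axis) and stays where it is left.
- open_mouth (a point): Centre of the open mouth, level with the rim, of the open clear-glass jar, which has no lid: 66 mm diameter, 85 mm high, 4 mm wall, loose, standing on the table. It is one of three jars on an arc of about 160 mm radius round the spout axis.
- lidded_jar_1: Amber jar with a white lid, 66 mm diameter, 90 mm high, loose; origin at the centre of its underside. To be left alone.
- lidded_jar_2: A second such amber jar with a white lid; origin at the centre of its underside. To be left alone.
- start_top (a point): Centre of the top face of the green start button, 32 mm diameter, facing up, on a grey control box fixed to the table (90 x 180 mm, 45 mm high). Pressed straight down: 6 mm travel, about 5 N when fully in, springs back.
- start (a joint): Travel of the green button in m: 0 released, 0.006 fully in.
- stop_top (a point): Centre of the top face of the red stop button, alike, 94 mm from the green one on the same box. Not to be pressed.
- stop (a joint): Travel of the red button in m: 0 released, 0.006 fully in.
- scale: Kitchen scale, white with a steel plate, 190 x 150 mm, 32 mm high, fixed to the table; origin at the centre of its underside. Not part of the job.
- flask_center (a point): Centre (half-way up, 100 mm above the table) of a closed aluminium flask, 96 mm diameter, 200 mm high, loose, off to the robot's right. To be left alone.
Not all that is in view belongs to the job. What is shaped like the part that bears flask_center but pink or purple is not meant.

How it is judged:
By the outcome, as a careful person would: the job done as asked, in the order asked, and still so for the second after the job is handed in, with the robot touching nothing.
It also fails if it takes over 51 s, if anything falls off the work surface, if the arm or the gripper's body presses on something with over 40 N, if the wrist force passes 120 N, or if a joint passes its speed limit or range.

### The arm

A 7-joint arm with a two-finger parallel gripper is mounted at the origin on the work surface. World frame = base frame: x ahead of the robot, y to its left, z up, the work surface at z = 0. Lengths are in m, angles in rad, forces in N, time in s.
With the tool pointing down it reaches from about 0.4 to 0.9 m from the base axis. Payload 5.5 kg.
Tool frame: the origin (TCP) lies midway between the tips of the shut fingers; the grasp point (between the pads) lies 19 mm behind it; x points along the fingers, z is the direction in which the jaws open and shut, and the axes are right-handed (so a half turn about x gives the same grasp; the last joint's range is limited). The gripper opens to 92 mm and grips with 3 to 60 N. Pads are 19 mm wide; open, the fingers measure 130 mm over their backs; the gripper's body (75 mm by 190 mm) begins 47 mm behind the grasp point.
Start: joints at [0.263, 0.501, -0.427, 1.55, 0.221, 1.138, -0.21], TCP at [0.65, 0, 0.227] pointing down, gripper open.
Joint ranges: [-2.88, 2.88], [-0.31, 2.03], [-1.54, 1.56], [0.2, 2.42], [-1.41, 4.55], [0.19, 2.02], [-2.57, 2.57]. Speed limits (rad/s): [2.57, 2.57, 3.14, 3.14, 3.14, 3.14, 3.14].

### API

Orientations are given as a rotation vector (axis times angle).
In Python, from cell import sense, snapshot, calibration, sign_off gives the robot as it stands.
- The arm moves only by the tool servo_tool, never from a script. Its argument "commands" is a list of rows, each a list of 3 entries, a list of its own where there are three numbers: the shift along the tool's x, y, z in cm, then the turn, a rotation vector about the tool's x, y, z in rad, then the opening, from -1 (shut) to 1 (fully open). A call has 1 to 8 rows; each row is the pose to reach, as a shift and turn from the pose measured when the call began, along the tool's axes at that moment; what a row does not reach only later rows make up. A row lasts 1/8 s, in which the tool goes at most 62.5 mm and 10.7 degrees, less where a joint would pass 70% of its speed; a pose out of reach is approached as far as the arm can. A call with a gripper value outside its range is refused whole. The fingers move at their own pace and stop on an object; "squeeze" is the grip in N (left out, the last holds). Time passes only in rows, so rows that repeat a pose let the fingers close. It gives the time, the measured TCP pose, the force and the opening at its end, in the units of the state.
- sense(): the state, without advancing time (a new reading comes with each control period).
- snapshot(name): name is "scene" or "side" or "wrist"; returns (picture, depth): 384x512x3 uint8, blue, green, red; 384x512 float32, m along the optical axis (not along the pixel's ray), 0 where there is no reading.
- calibration(name): a dict with "camera_matrix" (3x3 intrinsics, pixels), "R" (3x3) and "t" (3): a world point X has camera coordinates R X + t. Camera axes: x right, y down, z forward; pixel columns grow to the right and rows downward; lengths in m; the calibration is good to about 2 mm. The wrist camera is an equidistant fisheye: a pixel r from the principal point sees the ray r / f radians off the axis. A picture is of the moment at which its call begins: read the wrist's pose just before it. calibration takes no time and is no camera call; for the wrist camera it gives the pose at the moment of the call.
- sign_off(): hands the job in, once; it reports no verdict.
The state is a dict: "t": time; "joint_positions": joint angles; "qvel": joint speeds; "joint_torque": joint torques, N m; "position": TCP position; "ee_rot": TCP orientation; "force": force on the tool from outside, world axes, zero at the start; "torque": the same for the moment, N m; "gripper_width": opening from 0.0 (shut) to 1.0 (fully open).
Only numpy, scipy, OpenCV 4.12 (cv2) and the standard library are available. Lean on these libraries where they do the work, as an engineer would, in place of code of your own. Each camera call takes 0.05 s, during which the arm holds its last target. There are 200 camera calls.

## Working session

There is one attempt and no reset: what is moved stays moved. The work goes in short steps, Python scripts to look and compute and a tool call to move; the robot and the scene stay as the last step left them, time stands still between calls to the robot, and variables do not carry over. Pictures are saved under pics/ and viewed, about 8 in all and at most 12, crops included, and the job is handed in when it is done.

Besides the shell and the picture viewer there is one more tool, called after "Call:" as name(argument=value, ...) on one line, values as JSON. servo_tool: Moves the arm, as the interface text tells. Its arguments: {"type":"object","properties":{"commands":{"type":"array","items":{"type":"array"}},"squeeze":{"type":"number"}},"required":["commands"]}

```bash
mkdir -p pics
cat > h.py <<'E'
import numpy as np, cv2
from cell import sense, snapshot, calibration, sign_off
def save(n):
    p,d=snapshot(n); c=calibration(n); np.savez(f'{n}.npz',d=d,p=p,K=c["camera_matrix"],R=c["R"],t=c["t"]); return p
def load(n): return np.load(f'{n}.npz')
def px(n,u,v,z=None):
    s=load(n); K,R,t=s['K'],s['R'],s['t']; r=np.linalg.inv(K)@[u,v,1]
    C=-R.T@t
    if z is None:
        w=s['d'][max(0,v-1):v+2,max(0,u-1):u+2]; w=w[w>0]; return R.T@(r*np.median(w)-t)
    k=R.T@r; return C+k*(z-C[2])/k[2]
E
python3 - <<'E'
from h import *
a=save('scene');b=save('side')
cv2.imwrite('pics/a.png',cv2.resize(a,(800,600),interpolation=2));cv2.imwrite('pics/b.png',cv2.resize(b,(800,600),interpolation=2))
s=sense();print({k:np.round(s[k],3) for k in('t','position','ee_rot','force')})
E
```

```text
{'t': np.float64(0.1), 'position': array([ 0.649, -0.   ,  0.226]), 'ee_rot': array([0.   , 1.572, 0.   ]), 'force': array([-0.104, -0.7  ,  0.13 ])}
```

View pics/a.png

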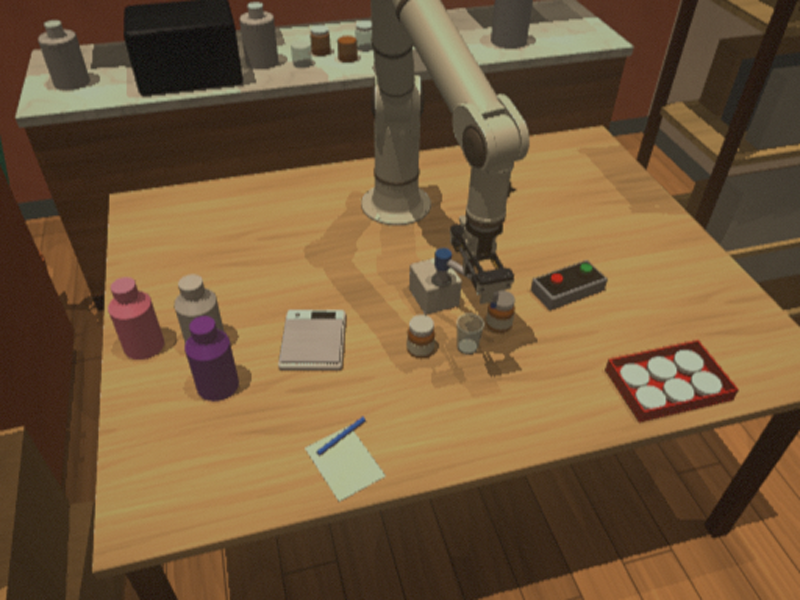

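View pics/b.png

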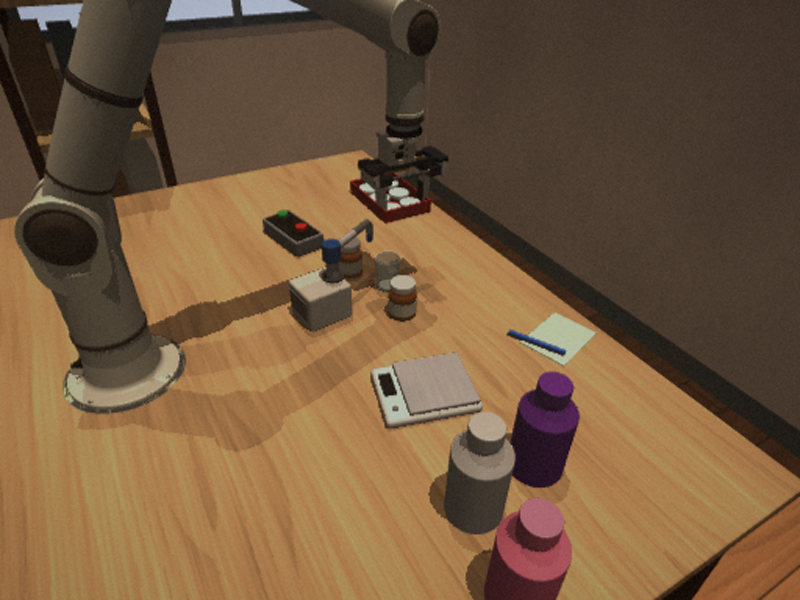

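Scene: hub at (443,258), open jar at (469,333) between two lidded jars, control box at (568,284) with green at (586,267). The spout points towards the robot's left. I'll crop closer.

Run:
```python
from h import *
a=load('scene')['p'];b=load('side')['p']
A=cv2.resize(a[152:232,255:395],None,fx=5.5,fy=5.5,interpolation=2)
B=cv2.resize(b[130:210,160:290],None,fx=6,fy=6,interpolation=2)
cv2.imwrite('pics/a2.png',A);cv2.imwrite('pics/b2.png',B)
```

```text
(no output)
```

View pics/a2.png

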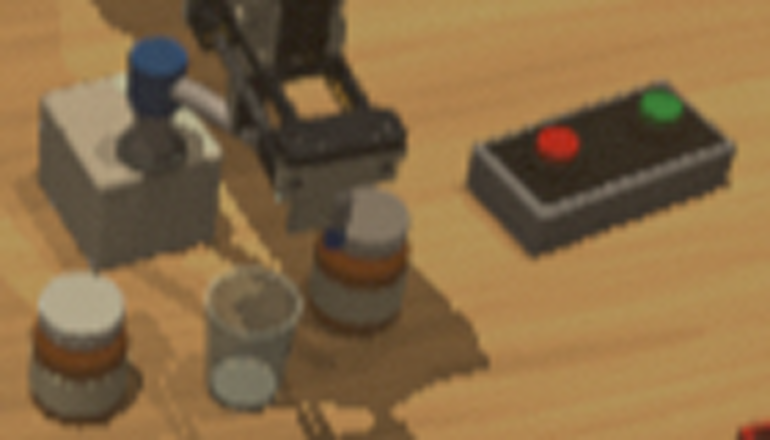

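View pics/b2.png

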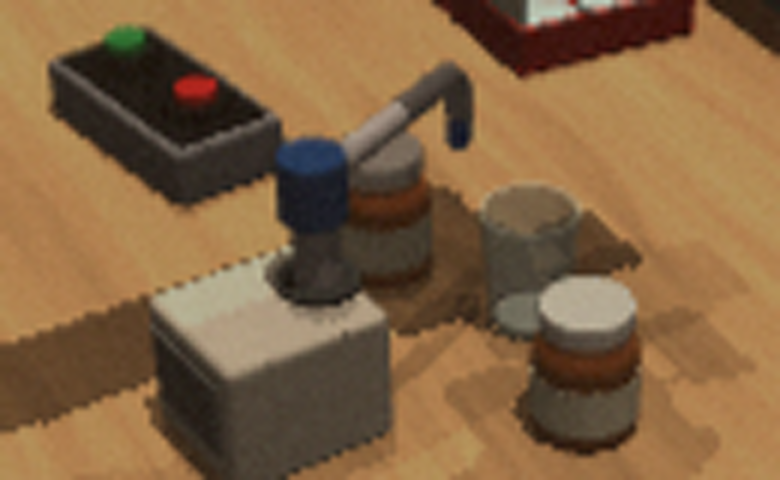

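Run:
```python
from h import *
S=lambda x,y:(x/5.5+255-.4,y/5.5+152-.4); B=lambda x,y:(x/6+160-.4,y/6+130-.4)
def both(nm,s,b,z):
    print(nm,*[np.round(px(n,*f(*q),z),4) for n,f,q in(('scene',S,s),('side',B,b)) if q])
    for n,f,q in(('scene',S,s),('side',B,b)):
        if q: print('   depth',np.round(px(n,*[int(round(i)) for i in f(*q)]),4))
both('hub',(159,53),(312,155),.18)
both('mouth',(253,300),(530,209),.085)
both('lidR',(80,305),(587,305),.09)
both('lidL',(378,218),(382,165),.09)
both('green',(661,102),(127,38),.057)
both('red',(558,140),(196,86),.057)
both('nozzle',None,(459,142),.105)
both('tube',None,(400,110),.169)
```

```text
hub [ 0.4655 -0.0109  0.18  ] [ 0.4633 -0.0154  0.18  ]
   depth [ 0.4642 -0.0085  0.1796]
   depth [ 0.4657 -0.0132  0.1799]
mouth [0.6202 0.0096 0.085 ] [0.6181 0.0082 0.085 ]
   depth [0.5949 0.0228 0.0576]
   depth [0.6329 0.0343 0.0681]
lidR [ 0.5993 -0.1054  0.09  ] [ 0.5927 -0.1071  0.09  ]
   depth [ 0.5974 -0.1053  0.0884]
   depth [ 0.5941 -0.1018  0.0882]
lidL [0.572  0.1184 0.09  ] [0.5557 0.0928 0.09  ]
   depth [0.571  0.1174 0.0906]
   depth [0.5554 0.0946 0.0896]
green [0.4772 0.3891 0.057 ] [0.4913 0.3953 0.057 ]
   depth [0.4885 0.3818 0.0688]
   depth [0.4862 0.3754 0.0671]
red [0.4967 0.2957 0.057 ] [0.509  0.3035 0.057 ]
   depth [0.5058 0.2894 0.0665]
   depth [0.5024 0.2879 0.066 ]
nozzle [0.6013 0.0726 0.105 ]
   depth [0.5984 0.0676 0.1096]
tube [0.5381 0.025  0.169 ]
   depth [0.5394 0.03   0.1659]
```

Pivot ≈ (0.465,-0.012) and mouth ≈ (0.619,0.009), so the radius is 0.155, which matches. The spout is at about 0.55 rad world and needs about 0.136. I'll shut the fingers and go down on the +y side of the tube.

Call:
servo_tool(commands=[[[0, 6, -4], [0, 0, 0], -1], [[0, 12, -8.5], [0, 0, 0], -1], [[0, 12, -8.5], [0, 0, 0], -1], [[0, 12, -8.5], [0, 0, 0], -1], [[4, 12, -8.5], [0, 0, 0], -1], [[7.5, 12, -8.5], [0, 0, 0], -1], [[7.5, 12, -8.5], [0, 0, 0], -1], [[7.5, 12, -8.5], [0, 0, 0], -1]], squeeze=10)

```text
t: 1.1
position: [0.5657, 0.1189, 0.1518]
ee_rot: [0.001, 1.571, -0.001]
force: [0.2, 0.9, 0.5]
gripper_width: 0.178
```

Run:
```python
from h import *
a=save('scene');b=save('side')
A=cv2.resize(a[152:232,255:395],None,fx=4,fy=4,interpolation=2)
B=cv2.resize(b[130:210,160:290],None,fx=4,fy=4,interpolation=2)
w=560;C=np.zeros((640,560,3),np.uint8);C[:320,:560]=A;C[320:,:520]=B
cv2.imwrite('pics/c.png',C[:600])
s=sense();print({k:np.round(s[k],3) for k in('t','position','ee_rot','force','gripper_width')})
```

```text
{'t': np.float64(1.2), 'position': array([0.566, 0.12 , 0.153]), 'ee_rot': array([ 1.00e-03,  1.57e+00, -0.00e+00]), 'force': array([-0.542, -0.487,  0.234]), 'gripper_width': np.float64(0.091)}
```

View pics/c.png

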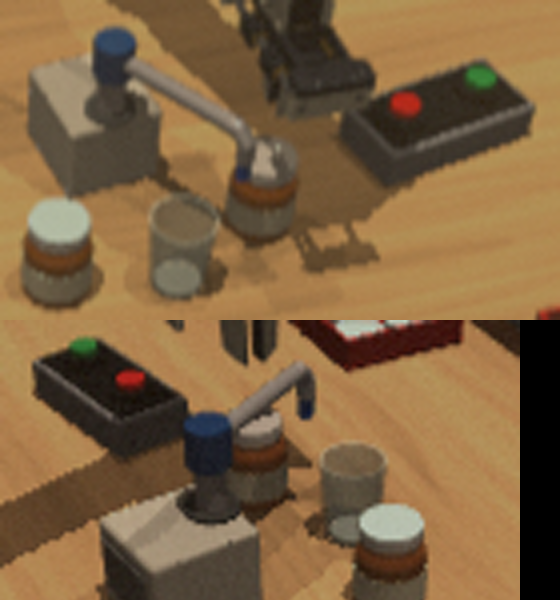

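The tube is fully visible. The nozzle (scene crop 243,170) is over the left lidded jar, and the fingers are clear on the +y side. Now the push, stopping short.

Call:
servo_tool(commands=[[[0.3, -1, 0], [0, 0, 0], -1], [[0.5, -2, 0], [0, 0, 0], -1], [[0.5, -3, 0], [0, 0, 0], -1], [[0.5, -4, 0], [0, 0, 0], -1], [[0.5, -5, 0], [0, 0, 0], -1], [[0.5, -6, 0], [0, 0, 0], -1], [[0.5, -7, 0], [0, 0, 0], -1], [[0.5, -8, 0], [0, 0, 0], -1]])

```text
t: 2.2
position: [0.566, 0.0393, 0.1477]
ee_rot: [0.001, 1.569, -0.0]
force: [0.3, 3.2, -0.4]
gripper_width: 0.005
```

```bash
cat > v.py <<'E'
from h import *
import sys
a=save('scene');b=save('side')
A=cv2.resize(a[152:232,270:370],None,fx=6,fy=6,interpolation=2)[:,:]
B=cv2.resize(b[130:190,190:290],None,fx=6,fy=6,interpolation=2)
C=cv2.resize(np.vstack([A,B]),None,fx=.7,fy=.7,interpolation=3)
cv2.imwrite(sys.argv[1],C)
s=sense();print({k:np.round(s[k],3) for k in('t','position','ee_rot','force','gripper_width')})
E
python3 v.py pics/d.png
```

```text
{'t': np.float64(2.3), 'position': array([0.566, 0.038, 0.147]), 'ee_rot': array([ 0.002,  1.57 , -0.003]), 'force': array([-0.184, -0.102,  0.505]), 'gripper_width': np.float64(0.002)}
```

View pics/d.png

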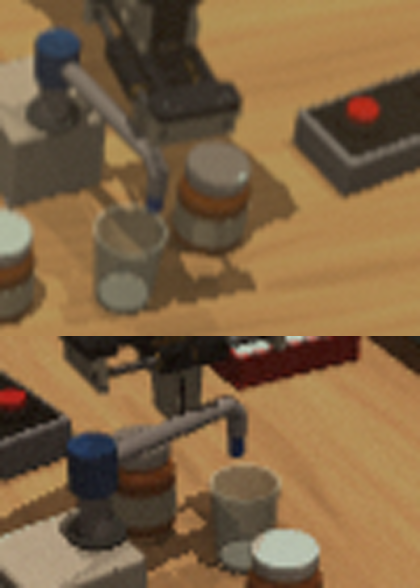

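```bash
cat > m.py <<'E'
from h import *
S=lambda x,y:(x/4.2+270-.4,y/4.2+152-.4); B=lambda x,y:(x/4.2+190-.4,(y-336)/4.2+130-.4)
P=np.array([.465,-.012])
def both(nm,s,b,z):
    r=[px('scene',*S(*s),z),px('side',*B(*b),z)]
    for q in r: print(nm,np.round(q[:2],4),'rad',np.round(np.hypot(*(q[:2]-P)),4),'ang',np.round(np.arctan2(q[1]-P[1],q[0]-P[0]),3))
E
python3 - <<'E'
from m import *
both('noz',(155,207),(237,453),.105)
both('mouth',(130,232),(245,482),.085)
both('hub',(57,42),(93,451),.18)
E
```

```text
noz [0.6184 0.0314] rad 0.1595 ang 0.276
noz [0.6202 0.0272] rad 0.1601 ang 0.247
mouth [0.6235 0.0082] rad 0.1598 ang 0.127
mouth [0.6184 0.0086] rad 0.1547 ang 0.134
hub [ 0.4672 -0.0128] rad 0.0023 ang -0.351
hub [ 0.4595 -0.0249] rad 0.014 ang -1.971
```

The nozzle is at about 0.26 rad and the mouth at 0.13, so about 15.5 mm more is needed at the contact point. That agrees with the predicted TCP y of 0.0225.

Call:
servo_tool(commands=[[[0, -0.5, 0], [0, 0, 0], -1], [[0, -1, 0], [0, 0, 0], -1], [[0, -1.4, 0], [0, 0, 0], -1], [[0, -1.5, 0], [0, 0, 0], -1], [[0, -1.5, 0], [0, 0, 0], -1]])

```text
t: 2.92
position: [0.5656, 0.0224, 0.1474]
ee_rot: [0.002, 1.57, -0.003]
force: [1.4, 0.9, -0.2]
gripper_width: 0.005
```

```bash
python3 v.py pics/e.png
```

```text
{'t': np.float64(3.025), 'position': array([0.565, 0.022, 0.147]), 'ee_rot': array([ 0.002,  1.571, -0.003]), 'force': array([0.903, 0.624, 1.451]), 'gripper_width': np.float64(0.005)}
```

View pics/e.png

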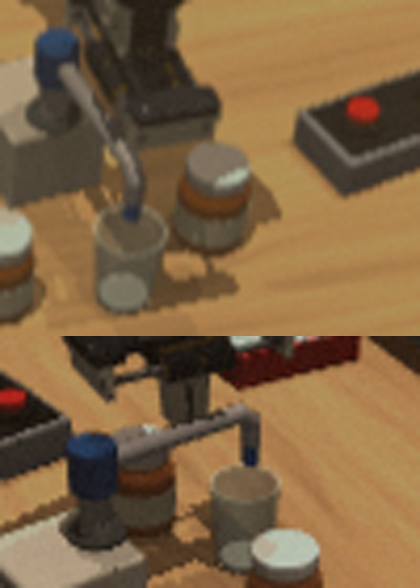

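Run:
```python
from m import *
both('noz',(132,218),(250,462),.105)
both('mouth',(130,232),(245,482),.085)
# green cap from colour + depth, both views
for n in('scene','side'):
    s=load(n);p=s['p'].astype(int)
    for nm,m in(('green',(p[...,1]>p[...,2]+35)&(p[...,1]>p[...,0]+35)),('red',(p[...,2]>p[...,1]+90)&(p[...,2]>p[...,0]+90))):
        k,l,st,c=cv2.connectedComponentsWithStats(m.astype(np.uint8))
        for i in range(1,k):
            if st[i,4]<15: continue
            v,u=np.where(l==i); Q=np.array([px(n,a,b) for a,b in zip(u,v)]);
            if Q[:,1].max()<.2 or Q[:,2].max()>.1: continue
            T=Q[Q[:,2]>.062]
            print(n,nm,st[i,4],c[i].round(1),'med',np.median(Q,0).round(4),'top mid',((T.min(0)+T.max(0))/2).round(4) if len(T) else '',px(n,*c[i],.065).round(4))
```

```text
noz [0.626  0.0073] rad 0.1622 ang 0.119
noz [0.623  0.0081] rad 0.1593 ang 0.126
mouth [0.6235 0.0082] rad 0.1598 ang 0.127
mouth [0.6184 0.0086] rad 0.1547 ang 0.134
scene green 28 [374.9 170.8] med [0.4894 0.3805 0.0657] top mid [0.4885 0.3846 0.0655] [0.4893 0.3819 0.065 ]
scene red 30 [355.9 177.2] med [0.5061 0.2889 0.0656] top mid [0.5039 0.2909 0.0654] [0.5051 0.2897 0.065 ]
scene red 16 [393.6 234.5] med [0.7887 0.3039 0.0364] top mid  [0.8191 0.2864 0.065 ]
scene red 22 [436.5 241. ] med [0.8434 0.4627 0.0045] top mid  [0.8851 0.4163 0.065 ]
scene red 32 [419.5 245.3] med [0.8476 0.3909 0.0059] top mid  [0.8868 0.3486 0.065 ]
side green 16 [180.5 136. ] med [0.4841 0.3784 0.0668] top mid [0.4858 0.3754 0.0664] [0.4855 0.3804 0.065 ]
side red 18 [192.2 143.9] med [0.5026 0.2869 0.0665] top mid [0.5034 0.2879 0.0659] [0.5038 0.2897 0.065 ]
```

The nozzle is within about 2 mm of the mouth centre in both views. Green is at about (0.487,0.381), with its top at about 0.066. I'll back off, then go across.

Call:
servo_tool(commands=[[[0, 3, 0], [0, 0, 0], -1], [[-3, 7, 0], [0, 0, 0], -1], [[-4, 13, -2], [0, 0, 0], -1], [[-4, 19, -4], [0, 0, 0], -1], [[-4, 25, -6], [0, 0, 0], -1], [[-2, 31, -7.8], [0, 0, 0], -1], [[0, 35.9, -7.8], [0, 0, 0], -1], [[4, 35.9, -7.8], [0, 0, 0], -1]])

```text
t: 4.03
position: [0.487, 0.3886, 0.1079]
ee_rot: [0.0, 1.569, 0.007]
force: [-0.0, -0.6, -0.6]
gripper_width: 0.006
```

Call:
servo_tool(commands=[[[0, 0, 0], [0, 0, 0], -1], [[0, 0, 0], [0, 0, 0], -1]])

```text
t: 4.28
position: [0.4873, 0.3887, 0.1088]
ee_rot: [0.0, 1.568, 0.007]
force: [0.2, 1.0, 1.0]
gripper_width: 0.005
```

Run:
```python
from h import *
a=save('scene');b=save('side')
A=cv2.resize(a[140:240,270:410],None,fx=4,fy=4,interpolation=2)
B=cv2.resize(b[100:190,150:290],None,fx=4,fy=4,interpolation=2)
cv2.imwrite('pics/f.png',np.vstack([A,B])[:760] if 0 else cv2.resize(np.vstack([A,B]),None,fx=.78,fy=.78,interpolation=3))
s=sense();print({k:np.round(s[k],4) for k in('t','position','ee_rot','force')})
```

```text
{'t': np.float64(4.375), 'position': array([0.4884, 0.3885, 0.1097]), 'ee_rot': array([0.002 , 1.5661, 0.0066]), 'force': array([-0.2996, -0.4781,  0.3416])}
```

View pics/f.png

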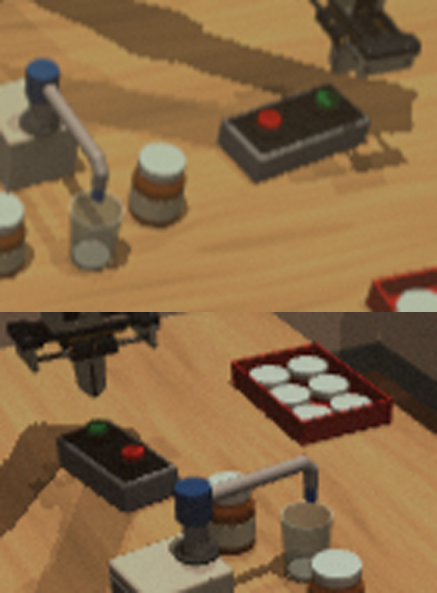

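The spout has stayed over the jar and the fingers are above green, 7 mm too far in y. I'll correct that and descend to just above the button.

Call:
servo_tool(commands=[[[0, -0.8, 0], [0, 0, 0], -1], [[2, -0.8, 0], [0, 0, 0], -1], [[3.5, -0.8, 0], [0, 0, 0], -1], [[3.8, -0.8, 0], [0, 0, 0], -1], [[3.8, -0.8, 0], [0, 0, 0], -1]])

```text
t: 5.0
position: [0.4881, 0.3808, 0.071]
ee_rot: [0.001, 1.567, 0.006]
force: [-0.1, 1.3, -0.3]
gripper_width: 0.005
```

Run:
```python
from h import *
b=save('side')
cv2.imwrite('pics/g.png',cv2.resize(b[110:165,150:230],None,fx=7,fy=7,interpolation=2))
s=sense();print({k:np.round(s[k],4) for k in('t','position','ee_rot','force')})
```

```text
{'t': np.float64(5.05), 'position': array([0.4884, 0.3811, 0.0715]), 'ee_rot': array([0.0018, 1.5665, 0.007 ]), 'force': array([ 0.988 , -0.2818,  0.412 ])}
```

View pics/g.png

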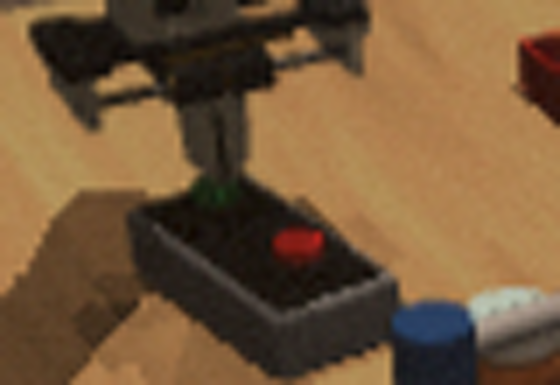

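The fingertips (215,170) sit centred right above the green button (215,188), and red is clear. Pressing.

Call:
servo_tool(commands=[[[0.5, 0, 0], [0, 0, 0], -1], [[0.8, 0, 0], [0, 0, 0], -1], [[1.1, 0, 0], [0, 0, 0], -1], [[1.3, 0, 0], [0, 0, 0], -1], [[1.3, 0, 0], [0, 0, 0], -1]])

```text
t: 5.68
position: [0.489, 0.3819, 0.0611]
ee_rot: [0.002, 1.565, 0.007]
force: [-3.7, -3.0, 17.8]
gripper_width: 0.001
```

17.8 N is well above the 5 N spring. I'll press slightly more to confirm it has bottomed, then release.

Call:
servo_tool(commands=[[[0.4, 0, 0], [0, 0, 0], -1], [[0.4, 0, 0], [0, 0, 0], -1]])

```text
t: 5.92
position: [0.4891, 0.382, 0.0608]
ee_rot: [0.001, 1.563, 0.006]
force: [-9.1, -7.3, 29.3]
gripper_width: 0.005
```

Call:
servo_tool(commands=[[[-1, 0, 0], [0, 0, 0], -1], [[-5, 0, 0], [0, 0, 0], -1], [[-10, 2, 0], [0, 0, 0], -1], [[-14, 4, 0], [0, 0, 0], -1], [[-14, 4, 0], [0, 0, 0], -1], [[-14, 4, 0], [0, 0, 0], -1]])

```text
t: 6.68
position: [0.4875, 0.4202, 0.1999]
ee_rot: [-0.0, 1.564, 0.005]
force: [-0.9, -0.1, -1.2]
gripper_width: 0.003
```

```bash
python3 v.py pics/h.png
python3 - <<'E'
from h import *
for n,u,v in(('scene',375,171),('side',180,136)): print(px(n,u,v).round(4))
E
```

```text
{'t': np.float64(6.775), 'position': array([0.487, 0.419, 0.199]), 'ee_rot': array([-1.000e-03,  1.566e+00,  4.000e-03]), 'force': array([-0.444,  0.209, -0.03 ]), 'gripper_width': np.float64(0.013)}
[0.492  0.3805 0.0666]
[0.4829 0.3794 0.0661]
```

View pics/h.png

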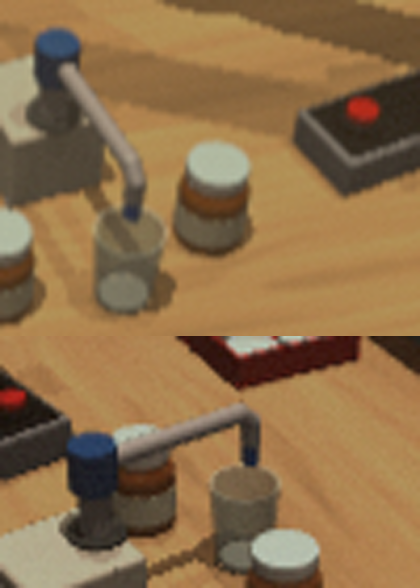

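The nozzle (132,218 scene, 250,462 side) is still over the open mouth, the jars haven't moved, and green is back at 0.066.

```bash
python3 -c "from cell import sign_off;print(sign_off())"
```

```text
the job is handed in; nothing more can be done
None
```

The job is done and handed in at about 6.8 s of the 51 s allowed. I pushed the spout round clockwise with the shut fingertips until the nozzle was over the open jar. Then I backed off and pressed and released the green button.

**Nozzle:** after the push, it measured (0.623–0.626, 0.007–0.008) against the mouth centre at (0.618–0.624, 0.008–0.009). That is about 2–5 mm off, depending on the view, with camera calibration good to about 2 mm. It looked unchanged in the last pictures, after the press.

**Green button:** it was fully in. The force rose from 18 to 29 N while the fingertip moved only 0.3 mm further. Afterwards its top read 0.066 m again, its released height.

**Everything else:** red was not touched and the jars looked unmoved. I did not go near the flask, and did not check it in a late picture. The robot was clear of everything at hand-in.

**Disagreements:** the two cameras differed by a few mm on the green button and the mouth. One late side-view reading of the hub was off by about 14 mm, most likely a misread pixel, so I ignored it.

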